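# Size a turned spindle in the ring gauge

### The arm

A 6-joint arm with a two-finger parallel gripper is mounted at the origin on a cart in front of the work surface, level with it; the furniture and walls round the work are solid. World frame = base frame: x ahead of the robot, y to its left, z up, the work surface at z = 0. Lengths are in m, angles in rad, forces in N, time in s.
With the tool pointing down it reaches from about 0.3 to 0.875 m from the base axis. Payload 6.4 kg.
Tool frame: the origin (TCP) lies on the centre line of the jaws, within the pads' length; the fingertips stand 25 mm ahead of it and the grasp point (between the pads) lies 6 mm ahead of it; z points along the fingers, y is the line along which they close (so a half turn about z gives the same grasp; the last joint's range is limited). The gripper opens to 85 mm and grips with 20 to 120 N. Pads are 22 mm wide; open, the fingers measure 114 mm over their backs; the gripper's body (76 mm by 85 mm) begins 54 mm behind the grasp point. The pads swing forward as they close: fully open they stand 13 mm farther back than shut.
Start: joints at [1.102, 0.181, 1.607, -0, 1.354, -0.206], TCP at [0.149, 0.555, 0.256] pointing down, gripper open.
Joint ranges: [-2.99, 2.99], [-0.89, 2.07], [0.3, 2.58], [-1.14, 4.28], [0, 2.63], [-3.12, 3.12]. Speed limits (rad/s): [2.57, 2.57, 3.01, 3.14, 3.14, 3.14].

### API

Orientations are given as a unit quaternion [w, x, y, z].
In Python, from bench import get_obs, camera, hand_in, spot_in gives the robot as it stands.
- The arm moves only by the shell command python3 -m jog 'ROWS'. ROWS is JSON, one flat list of numbers, 7 for each row, row after row: the shift along the tool's x, y, z in m, then the turn, a rotation vector about the tool's x, y, z in rad, then the closure, from 0 (fully open) to 1 (shut). A call has 1 to 20 rows; each row is the pose to reach, as a shift and turn from the pose commanded when the call began, along the tool's axes at that moment; what a row does not reach only later rows make up. A row lasts 1/8 s, in which the tool goes at most 62.5 mm and 10.7 degrees, less where a joint would pass 70% of its speed; a pose out of reach is approached as far as the arm can. A call with a gripper value outside its range is refused whole. The fingers move at their own pace and stop on an object; the grip force is fixed at half the most. Time passes only in rows, so rows that repeat a pose let the fingers close. It gives the time, the measured TCP pose, the force, the opening and the grip force at its end, in the units of the state.
- get_obs(): the state, without advancing time (a new reading comes with each control period).
- camera(name): name is "side" or "top"; returns a dict with "frame" (384x512x3 uint8, red, green, blue), "mtx" (3x3 intrinsics, pixels), "distortion" ([k1, k2, p1, p2, k3] as OpenCV has them; the pictures are not rectified), "extrinsics" (4x4, takes a point from camera to world coordinates). Camera axes: x right, y up, looking along -z (the intrinsics and any distortion apply to the point x, -y, -z); pixel columns grow to the right and rows downward; lengths in m; the calibration is good to about 2 mm. A picture is of the moment at which its call begins. There is no depth.
- hand_in(): hands the job in; it is judged then, once.
Trained networks look in a picture, given as the dict that the camera call returned (one of the last four; its "shot" number tells which), for a name from the list of things; names that differ only in an ending like _2 or _b are one class to them, and where a whole thing is asked for, a point or a joint stands for the part that bears it (a point fixed in the world has none). Each returns a list of dicts, best first, with "confidence" (0 to 1); they miss things now and then, are a little off and sometimes report something else, mostly with a low value. They report only what shows in the picture. A call takes as long as a camera call. They do not tell look-alikes from the thing itself.
- spot_in(picture, name): "xyz" ([x, y, z] in m, in world coordinates, good to about 4 mm: the middle of the surface that is visible of it).
The state is a dict: "time_s": time; "q": joint angles; "dq": joint speeds; "joint_efforts": joint torques, N m; "eef_pos": TCP position; "eef_rot": TCP orientation; "wrist_force": force on the tool from outside, world axes, zero at the start; "torque": the same for the moment, N m; "opening": opening from 0.0 (shut) to 1.0 (fully open); "grasp_force": force on a finger pad.
Only numpy, scipy, OpenCV 4.12 (cv2) and the standard library are available. Lean on these libraries where they do the work, as an engineer would, in place of code of your own. Each camera call takes 0.05 s, during which the arm holds its last target. There are 200 camera calls.

### The job

Pick up the turned spindle that lies nearer to you by its square end and slide it nose first through the upright rings of the sizing rail, starting at the largest, until a ring is too small and stops it. Press it against that ring for about a second, with roughly 10 newtons and never more than 15, to be sure it will not pass, then let go so that it stays lying in the rings with its nose against the one that stopped it. Leave the other spindle and the things around as they are.

Things in the scene. Friction and masses are not known exactly. Their poses are not given: they have to be found in the camera images.
- thick_spindle: the thicker, shorter turned light-wood spindle, 140 mm long, 60 g: round shank 26 mm in diameter, 2 mm chamfer at its nose; square tail 28 x 28 mm, 32 mm long, to grip. Lies flat, nose roughly to the robot's right. Origin: mid-length on its underside, 14 mm below its axis; x from tail to nose. Either spindle may be the nearer (x about 0.38; the farther about 0.50)
- slim_spindle: the slimmer, longer turned light-wood spindle, 175 mm long, 60 g: round shank 20 mm in diameter, 2 mm chamfer at its nose; square tail 22 x 22 mm, 32 mm long, to grip. Lies flat, nose roughly to the robot's right. Origin: mid-length on its underside, 11 mm below its axis; x from tail to nose. Either spindle may be the nearer (x about 0.38; the farther about 0.50)
- thick_spindle_nose (a point): centre of the thick spindle's nose end face, on its axis (70 mm ahead of mid-length)
- slim_spindle_nose (a point): centre of the slim spindle's nose end face, on its axis (87.5 mm ahead of mid-length)
- thick_spindle_tail (a point): point on the thick spindle's axis inside the square tail, 15 mm from the tail's end: where to grip it, on the tail's two upright faces
- slim_spindle_tail (a point): point on the slim spindle's axis inside the square tail, 15 mm from the tail's end: where to grip it, on the tail's two upright faces
- sizing_rail: ring gauge fixed to the bench: 190 x 80 x 15 mm wooden board with four upright aluminium plates in a row, one round hole each, shrinking, on one level axis 60 mm above the bench. Origin: centre of the board's underside; x along the row in the direction of insertion (roughly to the robot's right), z up. A stopped spindle's nose sits about 2 mm past the stopping ring's entry face; the stop is rigid
- ring_1_mouth (a point): centre of ring 1's hole (36 mm, 3 mm entry chamfer) at its entry face, 60 mm before the rail's origin along x. This plate is fixed. Every plate is 64 mm wide, 10 mm thick, with its top 89 mm above the bench
- ring_2: plate of ring 2: hole 30 mm, 3 mm entry chamfer, entry face 15 mm before the rail's origin along x. It floats in wooden cleats: may stand up to 2 mm to either side of the axis, and yields sideways to a nose with about 2 N of friction. Its origin is at the rail's origin (shifted sideways by the float), not at the plate
- guide_3: the fixed guide strips of ring 3 and the plate clamped between them: hole 23 mm, 1.5 mm entry chamfer; it stops the thick spindle. The plate is clamped somewhere along the guide: its entry face lies 15 to 35 mm past the rail's origin along x; its place is not given among the poses. Origin: at the rail's origin, not at the plate
- guide_4: the fixed guide strips of ring 4 and the plate clamped between them: hole 16 mm, 1.5 mm entry chamfer; it stops the slim spindle. The plate is clamped somewhere along the guide: its entry face lies 55 to 75 mm past the rail's origin along x; its place is not given among the poses. Origin: at the rail's origin, not at the plate
- tape_measure: bystander: yellow and black tape measure, 74 x 76 x 36 mm, near the bench's front edge; origin under its centre
- sanding_block: bystander: brown sanding block, 63 x 109 x 34 mm, behind the rail; origin under its centre
- wood_block_1: bystander: dark planed wood offcut, 50 x 75 x 32 mm, behind the rail; origin under its centre
There are look-alikes about, which are no part of the job. Leave any purple look-alike of the thick_spindle alone.

How it is judged:
By the outcome, as a careful person would: the job done as asked, in the order asked, and still so for the second after the job is handed in, with the robot touching nothing.
It also fails if it takes over 42 s, if anything falls off the work surface, if the arm or the gripper's body presses on something with over 40 N, if the wrist force passes 120 N, or if a joint passes its speed limit or range.

## Working session

There is one attempt and no reset: what is moved stays moved. The work goes in short steps, Python scripts to look and compute and a shell command to move; the robot and the scene stay as the last step left them, time stands still between calls to the robot, and variables do not carry over. Pictures are saved under pics/ and viewed, at most 10 in all, crops included, and the job is handed in when it is done.

```bash
ls; mkdir -p pics
cat > h.py <<'E'
import numpy as np, cv2
from bench import get_obs, camera, hand_in, spot_in
def pix(c,P):
    T=np.linalg.inv(c["extrinsics"]); p=(np.atleast_2d(P)@T[:3,:3].T+T[:3,3])*[1,-1,-1]
    return cv2.projectPoints(p.reshape(-1,1,3),np.zeros(3),np.zeros(3),np.array(c["mtx"]),np.array(c["distortion"]))[0].reshape(-1,2)
def onplane(c,uv,z):
    n=cv2.undistortPoints(np.array(uv,float).reshape(-1,1,2),np.array(c["mtx"]),np.array(c["distortion"])).reshape(-1,2)
    E=np.array(c["extrinsics"]); d=np.c_[n[:,0],-n[:,1],-np.ones(len(n))]@E[:3,:3].T
    return E[:3,3]+d*((z-E[2,3])/d[:,2])[:,None]
E
python3 - <<'E'
from h import *
np.set_printoptions(precision=4,suppress=True)
ims=[]
for n in("top","side"):
    c=camera(n); cv2.imwrite(f"pics/{n}0.png",c["frame"][...,::-1]); print(n,np.array(c["extrinsics"]),np.array(c["mtx"]))
    for k in ["thick_spindle","slim_spindle","thick_spindle_nose","thick_spindle_tail","slim_spindle_nose","slim_spindle_tail","sizing_rail","ring_1_mouth","ring_2","guide_3","guide_4"]:
        for r in spot_in(c,k)[:3]: print(k,np.round(r["xyz"],3),round(r["confidence"],2),pix(c,r["xyz"])[0].round())
o=get_obs();print(o)
E
```

```text
pics
top [[-0.0204  0.9883 -0.151   0.3496]
 [-0.9995 -0.0166  0.0267  0.1004]
 [ 0.0239  0.1515  0.9882  1.0734]
 [ 0.      0.      0.      1.    ]] [[392.2751   0.     257.3703]
 [  0.     392.2751 184.8223]
 [  0.       0.       1.    ]]
thick_spindle [0.456 0.41  0.028] 0.93 [132. 207.]
thick_spindle [0.494 0.242 0.028] 0.87 [194. 191.]
slim_spindle [0.37  0.251 0.017] 0.97 [191. 238.]
thick_spindle_nose [0.456 0.408 0.027] 0.79 [133. 207.]
thick_spindle_nose [0.496 0.24  0.025] 0.6 [195. 191.]
thick_spindle_tail [0.459 0.406 0.027] 0.97 [134. 205.]
thick_spindle_tail [0.491 0.243 0.025] 0.55 [194. 193.]
slim_spindle_nose [0.374 0.251 0.02 ] 0.87 [191. 236.]
slim_spindle_tail [0.368 0.255 0.016] 0.88 [190. 239.]
sizing_rail [ 0.456 -0.019  0.017] 0.65 [291. 204.]
ring_1_mouth [0.444 0.036 0.088] 0.46 [273. 207.]
ring_2 [ 0.458 -0.007  0.087] 0.45 [289. 201.]
ring_2 [ 0.456 -0.018  0.018] 0.16 [291. 204.]
guide_3 [ 0.48  -0.092  0.056] 0.69 [320. 193.]
guide_3 [ 0.468 -0.044  0.055] 0.66 [302. 198.]
guide_4 [ 0.48  -0.092  0.056] 0.69 [320. 193.]
guide_4 [ 0.468 -0.044  0.055] 0.6
[... 965 characters left out ...]
09  0.072] 0.94 [286. 163.]
guide_3 [ 0.476 -0.038  0.077] 0.83 [278. 155.]
guide_3 [ 0.494 -0.086  0.079] 0.55 [273. 146.]
guide_4 [ 0.476 -0.038  0.077] 0.83 [278. 155.]
guide_4 [ 0.494 -0.086  0.079] 0.55 [273. 146.]
{'time_s': 1.2, 'q': array([ 1.1017,  0.1808,  1.607 ,  0.    ,  1.3538, -0.2063]), 'dq': array([ 0.0007, -0.0004, -0.0016, -0.0007, -0.001 ,  0.0022]), 'joint_efforts': array([ -0.0006, -44.4848, -35.1677,  -0.0003,   0.0006,   0.    ]), 'eef_pos': array([0.1494, 0.5553, 0.2563]), 'eef_rot': array([-0.    ,  0.131 ,  0.9914, -0.    ]), 'wrist_force': array([0.097 , 0.5189, 0.2333]), 'torque': array([0.0435, 0.0141, 0.0364]), 'grasp_force': 0.0, 'opening': 1.0017471880550606}
```

Run:
```python
import cv2
t=cv2.imread("pics/top0.png")[140:280,100:360]; s=cv2.imread("pics/side0.png")[110:330,180:400]
cv2.imwrite("pics/t1.png",cv2.resize(t,None,fx=3,fy=3,interpolation=cv2.INTER_CUBIC)); cv2.imwrite("pics/s1.png",cv2.resize(s,None,fx=2.7,fy=2.7,interpolation=cv2.INTER_CUBIC))
```

```text
(no output)
```

View pics/t1.png

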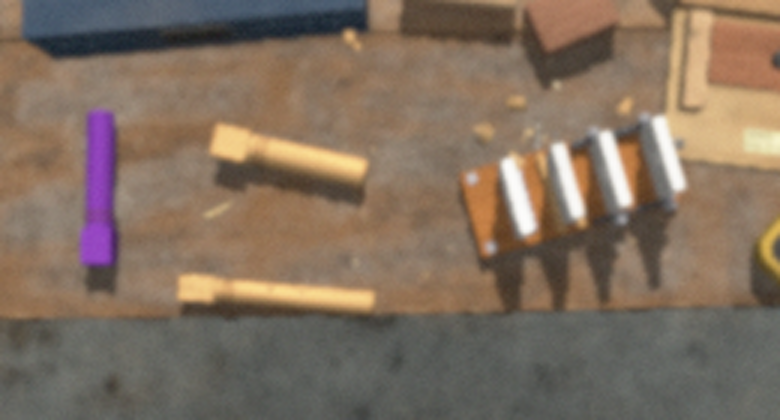

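View pics/s1.png

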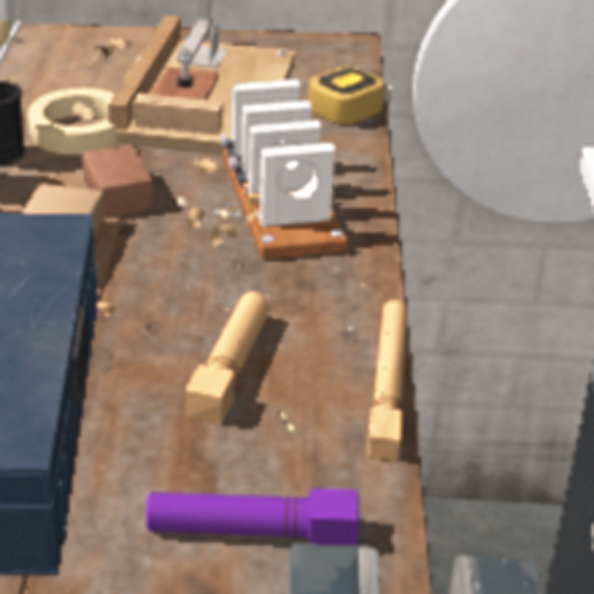

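Both views show three candidates. The slim light spindle is nearest at top px (192,238), with its tail left at (160,236) and nose right at (225,240). The thick light spindle is farther back at (196,192), and the purple look-alike is at (133,203). So I want the slim one, which should stop at ring 4. The rail's ring 1 is at top px (272,205), and the rail's x points right and away.

```bash
cat >> h.py <<'E'
from scipy.optimize import minimize
from scipy.spatial.transform import Rotation as R
S=6
def sil(c,polys,win):
    u0,v0,u1,v1=win; m=np.zeros(((v1-v0)*S,(u1-u0)*S),np.uint8)
    for P in polys:
        h=cv2.convexHull(((pix(c,P)-[u0,v0]+.5)*S).astype(np.float32)).astype(np.int32); cv2.fillConvexPoly(m,h,1)
    return cv2.resize(m.astype(np.float32),(u1-u0,v1-v0),interpolation=cv2.INTER_AREA)
def box(x0,x1,y0,y1,z0,z1): return np.array([[x,y,z] for x in(x0,x1) for y in(y0,y1) for z in(z0,z1)])
def place(P,x,y,yaw): 
    c,s=np.cos(yaw),np.sin(yaw); return P@np.array([[c,s,0],[-s,c,0],[0,0,1]])+[x,y,0]
def rail(p):
    x,y,yaw,f,s3,s4=p
    return [place(box(s,s+.01,-.032+o,.032+o,.015,.089),x,y,yaw) for s,o in((-.06,0),(-.015,f),(s3,0),(s4,0))]
def spin(p,z=0,L=.175,r=.01,a=.011):
    x,y,yaw=p; th=np.linspace(0,2*np.pi,24)
    cyl=np.array([[X,rr*np.cos(t),a+rr*np.sin(t)] for X,rr in((-L/2+.03,r),(L/2-.002,r),(L/2,r-.002)) for t in th])
    return [place(q+[0,0,z],x,y,yaw) for q in(box(-L/2,-L/2+.032,-a,a,0,2*a),cyl)]
def togo(pos,ang,o=None):
    "tool down, tool y axis along world heading ang (mod pi): shift and turn in tool axes"
    o=o or get_obs(); w,x,y,z=o["eef_rot"]; Q=R.from_quat([x,y,z,w]); best=None
    for a in(ang,ang+np.pi):
        ty=np.array([np.cos(a),np.sin(a),0]); tz=np.array([0,0,-1.]); T=R.from_matrix(np.c_[np.cross(ty,tz),ty,tz])
        v=(Q.inv()*T).as_rotvec(); print("shift",Q.inv().apply(np.array(pos)-o["eef_pos"]).round(4),"turn",v.round(4))
E
python3 - <<'E'
from h import *
np.set_printoptions(precision=4,suppress=True)
C={n:camera(n) for n in("top","side")}
def mask(c,kind,win):
    u0,v0,u1,v1=win; f=cv2.cvtColor(c["frame"],cv2.COLOR_RGB2HSV)[v0:v1,u0:u1].astype(int)
    if kind=="w": return ((f[...,1]<45)&(f[...,2]>150)).astype(np.float32)
    return ((f[...,1]>60)&(f[...,2]>165)&(f[...,0]<25)).astype(np.float32)
def fit(kind,model,p0,wins,step,cams=("top","side")):
    M={n:mask(C[n],kind,wins[n]) for n in cams}
    cost=lambda p: sum(np.abs(sil(C[n],model(p),wins[n])-M[n]).sum()/M[n].sum() for n in cams)
    best=None
    sim=np.vstack([p0]+[np.array(p0)+np.eye(len(p0))[i]*step[i] for i in range(len(p0))])
    r=minimize(cost,p0,method="Nelder-Mead",options=dict(initial_simplex=sim,maxiter=600,xatol=1e-5,fatol=1e-4))
    sim=np.vstack([r.x]+[r.x-np.eye(len(p0))[i]*step[i]/2 for i in range(len(p0))])
    r=minimize(cost,r.x,method="Nelder-Mead",options=dict(initial_simplex=sim,maxiter=600,xatol=1e-5,fatol=1e-4))
    print(kind,cams,r.x,r.fun,{n:M[n].sum() for n in cams}); return r.x,M
rw={"top":(262,172,334,226),"side":(262,135,306,198)}; sw={"top":(154,226,230,248),"side":(312,215,336,284)}
for cams in(("top","side"),("top",),("side",)):
    p,M=fit("w",rail,[.46,-.02,np.radians(-72),0,.025,.065],rw,[.006,.006,.06,.002,.004,.004],cams)
    q,N=fit("s",spin,[.37,.26,np.radians(-93)],sw,[.006,.006,.05],cams)
    if len(cams)==2: P,Qq,MM,NN=p,q,M,N
out=[]
for n in C:
    for w,M,m in((rw,MM,rail(P)),(sw,NN,spin(Qq))):
        u0,v0,u1,v1=w[n]; f=C[n]["frame"][v0:v1,u0:u1,::-1].copy(); f=cv2.resize(f,None,fx=5,fy=5)
        cs,_=cv2.findContours((cv2.resize(sil(C[n],m,w[n]),None,fx=5,fy=5)>.5).astype(np.uint8),0,2); cv2.drawContours(f,cs,-1,(255,0,0),1)
        cs,_=cv2.findContours((cv2.resize(M[n],None,fx=5,fy=5)>.5).astype(np.uint8),0,2); cv2.drawContours(f,cs,-1,(0,255,0),1); out.append(f)
can=np.zeros((600,800,3),np.uint8); 
for f,(a,b) in zip(out,((0,0),(300,0),(0,400),(0,640))):
    h,w=f.shape[:2]; h=min(h,600-a);w=min(w,800-b); can[a:a+h,b:b+w]=f[:h,:w]
cv2.imwrite("pics/fit.png",can); np.save("fit.npy",np.r_[P,Qq])
yaw=Qq[2]; g=Qq[:2]-.0725*np.array([np.cos(yaw),np.sin(yaw)]); print("grip",g); togo([*g,.12],yaw+np.pi/2)
E
```

```text
w ('top', 'side') [ 0.4617 -0.0181 -1.3268  0.0016  0.0255  0.0754] 0.6398894190788269 {'top': np.float32(624.0), 'side': np.float32(1586.0)}
s ('top', 'side') [ 0.3726  0.2516 -1.6529] 0.5522984266281128 {'top': np.float32(484.0), 'side': np.float32(628.0)}
w ('top',) [ 0.4653 -0.0172 -1.3212 -0.0003  0.0255  0.0749] 0.4990651607513428 {'top': np.float32(624.0)}
s ('top',) [ 0.3733  0.2518 -1.6568] 0.12844352424144745 {'top': np.float32(484.0)}
w ('side',) [ 0.4606 -0.0224 -1.3172  0.0002  0.0249  0.0732] 0.0614929236471653 {'side': np.float32(1586.0)}
s ('side',) [ 0.3703  0.2274 -1.6527] 0.3247080445289612 {'side': np.float32(628.0)}
grip [0.3786 0.3238]
shift [-0.2815 -0.1639  0.1363] turn [-0.     -0.      1.3901]
shift [-0.2815 -0.1639  0.1363] turn [ 0.     -0.     -1.7515]
```

View pics/fit.png

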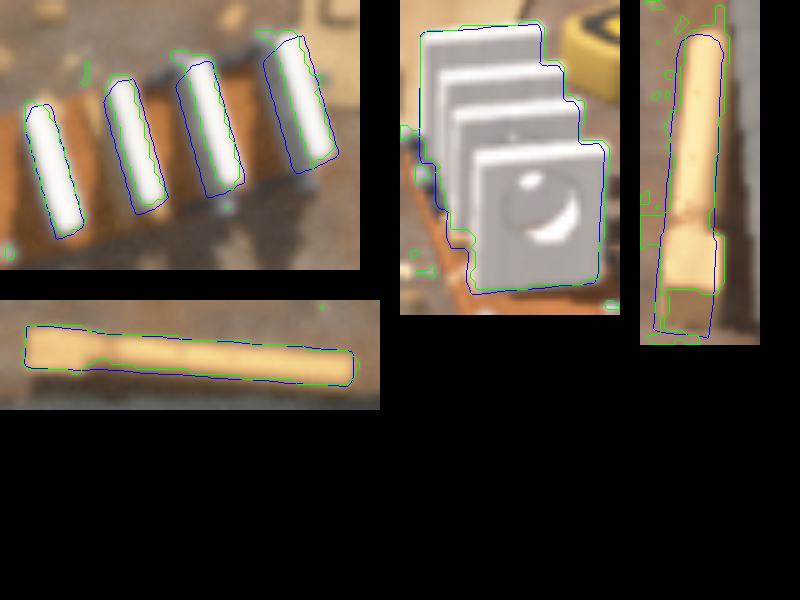

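The fits sit on the contours: the slim spindle is at about (0.373,0.252) with yaw -95°, and the rail at about (0.461,-0.019) with yaw about -76°. Moving above the tail now.

```bash
python3 -m jog '[-0.047,-0.027,0.02,0,0,0.17,0, -0.094,-0.054,0.04,0,0,0.34,0, -0.14,-0.082,0.06,0,0,0.52,0, -0.188,-0.109,0.085,0,0,0.7,0, -0.235,-0.136,0.11,0,0,0.87,0, -0.2815,-0.164,0.136,0,0,1.04,0, -0.2815,-0.164,0.136,0,0,1.22,0, -0.2815,-0.164,0.136,0,0,1.39,0, -0.2815,-0.164,0.136,0,0,1.39,0]'
python3 - <<'E'
from h import *
f=np.load("fit.npy"); q=f[6:]; yaw=q[2]; g=q[:2]-.0725*np.array([np.cos(yaw),np.sin(yaw)])
print(get_obs()["q"].round(2)); togo([*g,.027],yaw+np.pi/2)
fs=[]
for n,w in(("top",(140,200,240,260)),("side",(270,215,370,300))):
    c=camera(n); u0,v0,u1,v1=w; fs.append(cv2.resize(c["frame"][v0:v1,u0:u1,::-1],(400,int(4*(v1-v0)))))
    if n=="side": print(pix(c,[[*g,.022],[*g,.1]]))
cv2.imwrite("pics/above.png",np.vstack(fs))
E
```

```text
time_s: 2.42
eef_pos: [0.3788, 0.3236, 0.1203]
eef_rot: [0.0, 0.735, 0.678, 0.0]
wrist_force: [0.5, 0.3, -0.5]
opening: 1.001
grasp_force: 0.0
[ 0.47  0.18  1.91 -0.    1.05  0.55]
shift [ 0.0002 -0.0003  0.0933] turn [ 0.0001 -0.      0.0012]
shift [ 0.0002 -0.0003  0.0933] turn [ 1.0000e-04  1.0000e-04 -3.1404e+00]
[[320.84775086 267.66843221]
 [323.89681436 235.58429655]]
```

View pics/above.png

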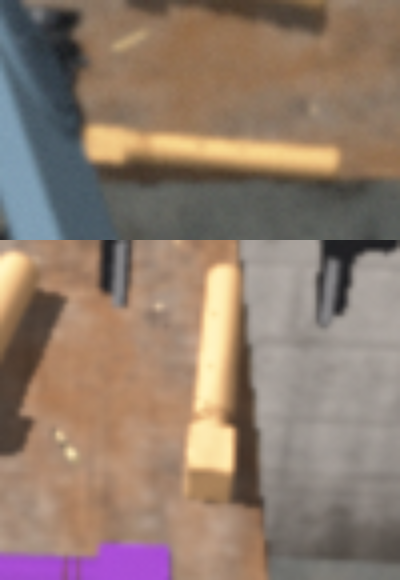

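The top view has the arm hiding the tail end, while the side view shows the fingers at px 299 and 352 straddling the tail at px 323. Centring is good within about 3 mm, so I'm descending to grip.

```bash
python3 -m jog '[0,-0.002,0.04,0,0,0,0, 0,-0.002,0.075,0,0,0,0, 0,-0.002,0.09,0,0,0,0, 0,-0.002,0.092,0,0,0,0, 0,-0.002,0.092,0,0,0,0.5, 0,-0.002,0.092,0,0,0,1, 0,-0.002,0.092,0,0,0,1, 0,-0.002,0.092,0,0,0,1, 0,-0.002,0.092,0,0,0,1]'
```

```text
time_s: 3.65
eef_pos: [0.3771, 0.3242, 0.0291]
eef_rot: [0.0, 0.735, 0.678, 0.001]
wrist_force: [-0.2, -0.2, 4.9]
opening: 0.244
grasp_force: 58.5
```

```bash
python3 -m jog '[0,0,-0.02,0,0,0,1, 0,0,-0.05,0,0,0,1, 0,0,-0.055,0,0,0,1, 0,0,-0.055,0,0,0,1]'; python3 -c "
from h import *
p=np.array([.461,-.019]);y=-1.32
t=p-.26*np.array([np.cos(y),np.sin(y)]);print(t);togo([*t,.078],y+np.pi/2)"
```

```text
time_s: 4.15
eef_pos: [0.3766, 0.3239, 0.0832]
eef_rot: [0.0, 0.736, 0.678, 0.0]
wrist_force: [0.3, 0.5, -1.1]
opening: 0.241
grasp_force: 58.9
[0.39647438 0.23286593]
shift [-0.0892  0.0272  0.0052] turn [ 5.000e-04 -2.000e-04 -3.328e-01]
shift [-0.0892  0.0272  0.0052] turn [-3.0000e-04 -8.0000e-04  2.8088e+00]
```

```bash
python3 -m jog '[-0.02,0.006,0,0,0,-0.11,1, -0.045,0.014,0,0,0,-0.22,1, -0.075,0.022,0,0,0,-0.3328,1, -0.089,0.027,0.005,0,0,-0.3328,1, -0.089,0.027,0.005,0,0,-0.3328,1, -0.089,0.027,0.005,0,0,-0.3328,1]'
cat > look.py <<'E'
from h import *
import sys
np.set_printoptions(precision=4,suppress=True)
C={n:camera(n) for n in("top","side")}; fs=[]
o=get_obs()
for n,w in(("top",(170,165,340,250)),("side",(240,120,360,240))):
    c=C[n]; u0,v0,u1,v1=w; k=640/(u1-u0) if n=="top" else 2.2
    fs.append(cv2.resize(c["frame"][v0:v1,u0:u1,::-1],None,fx=4,fy=4,interpolation=cv2.INTER_CUBIC))
H=max(f.shape[0] for f in fs); fs[0]=fs[0][:,40:340*1] if False else fs[0]
can=np.zeros((830,680,3),np.uint8); can[:fs[0].shape[0],:fs[0].shape[1]]=fs[0]; can[345:345+fs[1].shape[0],:fs[1].shape[1]]=fs[1]
can=cv2.resize(can,None,fx=.72,fy=.72,interpolation=cv2.INTER_AREA); cv2.imwrite(sys.argv[1],can)
for n in C: np.save(n+".npy",C[n]["frame"])
import pickle; pickle.dump(C,open("C.pkl","wb"))
E
python3 look.py pics/pre.png
```

```text
time_s: 4.9
eef_pos: [0.396, 0.2335, 0.0779]
eef_rot: [-0.0, 0.614, 0.79, -0.0]
wrist_force: [-0.4, 0.9, -0.4]
opening: 0.24
grasp_force: 58.9
```

View pics/pre.png

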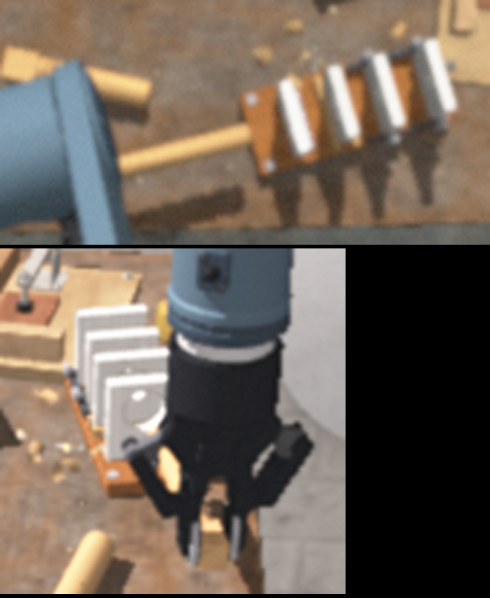

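The top view shows the nose just short of the board, at about px (256,211), with the shank pointing at ring 1. In the side view the gripper mostly hides the spindle. Next I'll measure the lateral offset and yaw in the top picture.

```bash
cat > m.py <<'E'
from h import *
import pickle
np.set_printoptions(precision=4,suppress=True)
C=pickle.load(open("C.pkl","rb")); c=C["top"]
def nm(cost,p0,st):
    for k in(1,-.5,.3):
        sim=np.vstack([p0]+[np.array(p0)+np.eye(len(p0))[i]*st[i]*k for i in range(len(p0))]); r=minimize(cost,p0,method="Nelder-Mead",options=dict(initial_simplex=sim,maxiter=800,xatol=1e-5,fatol=1e-4)); p0=r.x
    return r
def tops(p):
    x,y,yaw,f,s3,s4=p
    return [place(box(s,s+.01,-.032+o,.032+o,.089,.089),x,y,yaw) for s,o in((-.06,0),(-.015,f),(s3,0),(s4,0))]
def soft(c,w,kind):
    u0,v0,u1,v1=w; f=c["frame"][v0:v1,u0:u1].astype(np.float32); 
    if kind=="w": return np.clip((f.min(2)-100)/110,0,1)   # light grey
    h=cv2.cvtColor(c["frame"],cv2.COLOR_RGB2HSV)[v0:v1,u0:u1]; return ((h[...,2]>165)&(h[...,1]>60)&(h[...,0]<25)).astype(np.float32)
w=(262,172,334,226); M=soft(c,w,"w")
r=nm(lambda p:np.abs(cv2.GaussianBlur(sil(c,tops(p),w),(0,0),.7)-M).sum()/M.sum()+50*max(0,abs(p[3])-.002),[.462,-.019,-1.32,0,.025,.07],[.005,.005,.05,.001,.003,.003])
print("rail",r.x,r.fun); P=r.x
w=(212,192,256,226); M=soft(c,w,"s"); o=get_obs()
def sp(p):
    x,y,yaw=p; return spin([x+.0725*np.cos(yaw),y+.0725*np.sin(yaw),yaw],.049)[1:]
r2=nm(lambda p:np.abs(sil(c,sp(p),w)-M).sum()/M.sum(),[*o["eef_pos"][:2],-1.32],[.004,.004,.03])
print("spindle grip,yaw",r2.x,r2.fun,"tcp",o["eef_pos"])
d=r2.x[:2]-P[:2]; e=np.array([np.cos(P[2]),np.sin(P[2])]); n=np.array([-e[1],e[0]])
nose=d+.16*np.array([np.cos(r2.x[2]),np.sin(r2.x[2])])
print("grip along/lat",d@e,d@n,"nose",nose@e,nose@n,"dyaw",r2.x[2]-P[2])
E
python3 m.py
```

```text
rail [ 0.4632 -0.0161 -1.3232  0.0002  0.0244  0.0715] 0.4279778003692627
spindle grip,yaw [ 0.4008  0.2342 -1.3358] 0.31587502360343933 tcp [0.396  0.2337 0.0782]
grip along/lat -0.2579754073866683 0.0008454677658749646 nose -0.09798810164571158 -0.0011699730667092453 dyaw -0.012596838346099037
```

The nose is within about 1 mm laterally and 0.7° of the rail axis. I'll correct that and advance through ring 1.

```bash
python3 -m jog '[0,-0.001,0,0,0,-0.0126,1, -0.02,-0.001,0,0,0,-0.0126,1, -0.04,-0.001,0,0,0,-0.0126,1, -0.06,-0.001,0,0,0,-0.0126,1, -0.075,-0.001,0,0,0,-0.0126,1, -0.075,-0.001,0,0,0,-0.0126,1, -0.075,-0.001,0,0,0,-0.0126,1]'; python3 look.py pics/r1.png; python3 -c "
from h import *
togo([0.396,.2335,.0781],-1.323+np.pi/2)"
```

```text
time_s: 5.88
eef_pos: [0.4137, 0.1605, 0.0783]
eef_rot: [-0.0, 0.608, 0.794, 0.0]
wrist_force: [-0.0, -0.2, -0.9]
opening: 0.24
grasp_force: 58.9
shift [0.0749 0.002  0.0002] turn [-0.0001 -0.0002  0.0162]
shift [0.0749 0.002  0.0002] turn [ 3.0000e-04 -2.0000e-04 -3.1254e+00]
```

View pics/r1.png

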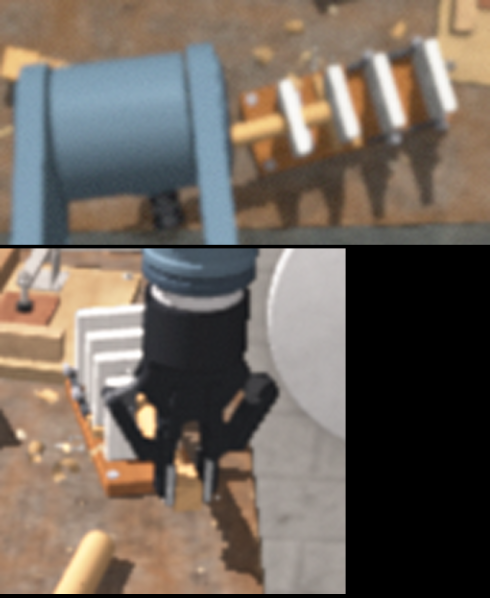

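The top view shows the shank through ring 1, its nose just short of ring 2, and no contact force. I'll re-measure the lateral position from the visible shank.

```bash
cat > m2.py <<'E'
import re
src=open("m.py").read().split('w=(212')[0]; exec(src)
import sys
u0,v0,u1,v1=w=(248,194,286,216); M=soft(c,w,"s"); o=get_obs()
n_,lab,st,_=cv2.connectedComponentsWithStats(M.astype(np.uint8)); 
e=np.array([np.cos(P[2]),np.sin(P[2])]); n=np.array([-e[1],e[0]])
# shank rows per image column -> centre line at z=.06 in rail frame
for u in range(u0,u1,1):
    col=np.where(M[:,u-u0]>0)[0]
    if len(col)<5: continue
    a=onplane(c,[[u,v0+col.mean()]],.06)[0][:2]-P[:2]; print(u,len(col),(a@e).round(4),(a@n).round(4))
E
python3 m2.py
```

```text
rail [ 0.4629 -0.0164 -1.3296  0.0003  0.0237  0.0721] 0.42550063133239746
251 6 -0.1103 0.001
252 6 -0.1077 0.0004
253 6 -0.1052 -0.0003
254 7 -0.1024 0.0003
255 12 -0.0971 0.0101
256 13 -0.0946 0.0096
257 13 -0.0921 0.0089
258 13 -0.0895 0.0083
259 17 -0.0866 0.0093
260 17 -0.0834 0.011
261 18 -0.0813 0.0089
262 19 -0.0785 0.0095
263 18 -0.0763 0.0076
264 13 -0.0723 0.0122
265 8 -0.0718 0.0043
266 6 -0.0706 -0.0014
267 5 -0.0678 -0.0008
274 6 -0.043 0.021
275 13 -0.0429 0.0115
276 15 -0.041 0.0083
277 15 -0.0386 0.0075
278 13 -0.0384 -0.0018
279 12 -0.0345 0.0025
280 10 -0.0307 0.0066
281 12 -0.0278 0.007
282 6 -0.0269 0.0005
283 6 -0.0244 -0.0002
```

The shank's lateral offset is within about 1 mm of the axis. Continuing through ring 2.

```bash
python3 -m jog '[-0.01,0,0,0,0,0,1, -0.02,0,0,0,0,0,1, -0.03,0,0,0,0,0,1, -0.037,0,0,0,0,0,1, -0.037,0,0,0,0,0,1]'; python3 -m jog '[-0.004,0,0,0,0,0,1, -0.008,0,0,0,0,0,1, -0.012,0,0,0,0,0,1, -0.016,0,0,0,0,0,1, -0.016,0,0,0,0,0,1]'
```

```text
time_s: 6.6
eef_pos: [0.4237, 0.1238, 0.0783]
eef_rot: [0.0, 0.609, 0.793, 0.0]
wrist_force: [-0.7, 0.4, -0.5]
opening: 0.24
grasp_force: 58.9
time_s: 7.22
eef_pos: [0.4278, 0.1087, 0.0783]
eef_rot: [0.0, 0.608, 0.794, 0.0]
wrist_force: [-0.1, -1.0, -0.8]
opening: 0.245
grasp_force: 58.9
```

```bash
python3 -m jog '[-0.004,0,0,0,0,0,1, -0.008,0,0,0,0,0,1, -0.012,0,0,0,0,0,1, -0.016,0,0,0,0,0,1, -0.016,0,0,0,0,0,1]';  python3 -m jog '[-0.003,0,0,0,0,0,1, -0.006,0,0,0,0,0,1, -0.008,0,0,0,0,0,1, -0.008,0,0,0,0,0,1]'; python3 -m jog '[-0.002,0,0,0,0,0,1, -0.004,0,0,0,0,0,1, -0.004,0,0,0,0,0,1]'
```

```text
time_s: 7.85
eef_pos: [0.432, 0.0932, 0.0783]
eef_rot: [0.0, 0.608, 0.794, 0.0]
wrist_force: [-0.4, 0.3, -0.9]
opening: 0.239
grasp_force: 58.9
time_s: 8.35
eef_pos: [0.434, 0.0856, 0.0783]
eef_rot: [0.0, 0.608, 0.794, 0.0]
wrist_force: [-0.6, 0.4, -1.1]
opening: 0.238
grasp_force: 58.9
time_s: 8.72
eef_pos: [0.435, 0.0818, 0.0783]
eef_rot: [0.0, 0.608, 0.794, 0.0]
wrist_force: [0.3, -0.2, -1.3]
opening: 0.244
grasp_force: 58.9
```

```bash
for i in 1 2 3; do python3 -m jog '[-0.001,0,0,0,0,0,1, -0.002,0,0,0,0,0,1]' | grep -E 'pos|wrist'; done
```

```text
eef_pos: [0.4354, 0.0799, 0.0783]
wrist_force: [0.8, -0.1, -0.7]
eef_pos: [0.436, 0.078, 0.0783]
wrist_force: [-0.9, -0.2, -0.9]
eef_pos: [0.4365, 0.0761, 0.0783]
wrist_force: [0.3, 0.7, -0.2]
```

```bash
cat > g.py <<'E'
import sys
from bench import get_obs
o=get_obs(); f=o["wrist_force"]; print(o["eef_pos"].round(4),f.round(1),flush=True); sys.exit(int(f[1]*.968-f[0]*.25>2.2))
E
J="python3 -m jog"
$J '[-0.0005,0,0,0,0,0,1, -0.0005,0,0,0,0,0,1]' >/dev/null; python3 g.py && $J '[-0.0005,0,0,0,0,0,1, -0.0005,0,0,0,0,0,1]' >/dev/null && python3 g.py && $J '[-0.0005,0,0,0,0,0,1, -0.0005,0,0,0,0,0,1]' >/dev/null && python3 g.py && $J '[-0.0005,0,0,0,0,0,1, -0.0005,0,0,0,0,0,1]' >/dev/null && python3 g.py && $J '[-0.0005,0,0,0,0,0,1, -0.0005,0,0,0,0,0,1]' >/dev/null && python3 g.py && $J '[-0.0005,0,0,0,0,0,1, -0.0005,0,0,0,0,0,1]' >/dev/null && python3 g.py && $J '[-0.0005,0,0,0,0,0,1, -0.0005,0,0,0,0,0,1]' >/dev/null && python3 g.py && $J '[-0.0005,0,0,0,0,0,1, -0.0005,0,0,0,0,0,1]' >/dev/null && python3 g.py
```

```text
[0.4367 0.0756 0.0783] [-0.4  0.2 -0.1]
[0.4368 0.0751 0.0783] [ 0.4  0.  -1.7]
[0.4369 0.0747 0.0783] [ 0.2  0.5 -1.4]
[0.437  0.0742 0.0783] [-0.2  0.  -0.7]
[0.4372 0.0737 0.0783] [ 1.   0.5 -0.5]
[0.4373 0.0732 0.0783] [ 0.3  0.3 -0.2]
[0.4375 0.0727 0.0783] [-0.9 -0.3 -0.3]
[0.4376 0.0722 0.0783] [-0.6  0.3 -1.1]
```

Nose at about 0.068. Continuing the same way.

```bash
J="python3 -m jog"
$J '[-0.0005,0,0,0,0,0,1, -0.0005,0,0,0,0,0,1]' >/dev/null; python3 g.py && $J '[-0.0005,0,0,0,0,0,1, -0.0005,0,0,0,0,0,1]' >/dev/null && python3 g.py && $J '[-0.0005,0,0,0,0,0,1, -0.0005,0,0,0,0,0,1]' >/dev/null && python3 g.py && $J '[-0.0005,0,0,0,0,0,1, -0.0005,0,0,0,0,0,1]' >/dev/null && python3 g.py && $J '[-0.0005,0,0,0,0,0,1, -0.0005,0,0,0,0,0,1]' >/dev/null && python3 g.py && $J '[-0.0005,0,0,0,0,0,1, -0.0005,0,0,0,0,0,1]' >/dev/null && python3 g.py && $J '[-0.0005,0,0,0,0,0,1, -0.0005,0,0,0,0,0,1]' >/dev/null && python3 g.py && $J '[-0.0005,0,0,0,0,0,1, -0.0005,0,0,0,0,0,1]' >/dev/null && python3 g.py && $J '[-0.0005,0,0,0,0,0,1, -0.0005,0,0,0,0,0,1]' >/dev/null && python3 g.py && $J '[-0.0005,0,0,0,0,0,1, -0.0005,0,0,0,0,0,1]' >/dev/null && python3 g.py
```

```text
[0.4377 0.0717 0.0783] [-0.1 -0.3 -0.8]
[0.4379 0.0713 0.0783] [ 0.5 -0.4 -0.6]
[0.438  0.0708 0.0783] [-0.4  0.  -0.9]
[0.4381 0.0703 0.0783] [-0.1 -0.1 -0.4]
[0.4382 0.0698 0.0783] [ 0.3 -0.7 -0.2]
[0.4384 0.0693 0.0783] [-0.5 -0.   0. ]
[0.4385 0.0689 0.0783] [ 0.5  0.7 -0.4]
[0.4386 0.0684 0.0783] [ 0.5  0.3 -0.1]
[0.4385 0.0683 0.0782] [-0.7  4.2  1.1]
```

Contact at the expected ring 4 position, at about 4 N. Pressing up gently.

```bash
python3 -m jog '[-0.0003,0,0,0,0,0,1, -0.0003,0,0,0,0,0,1]'
```

```text
time_s: 13.98
eef_pos: [0.4385, 0.0682, 0.0782]
eef_rot: [-0.001, 0.608, 0.794, 0.0]
wrist_force: [-0.9, 5.8, 0.5]
opening: 0.241
grasp_force: 58.9
```

```bash
python3 -m jog '[-0.0005,0,0,0,0,0,1, -0.0005,0,0,0,0,0,1]'
```

```text
time_s: 14.22
eef_pos: [0.4384, 0.068, 0.0781]
eef_rot: [-0.001, 0.608, 0.794, 0.0]
wrist_force: [-0.0, 8.0, 0.6]
opening: 0.245
grasp_force: 59.0
```

```bash
python3 -m jog '[-0.0004,0,0,0,0,0,1, -0.0004,0,0,0,0,0,1]' | grep wrist; python3 -m jog '[0,0,0,0,0,0,1, 0,0,0,0,0,0,1, 0,0,0,0,0,0,1]' | grep wrist;  python3 -m jog '[0,0,0,0,0,0,1, 0,0,0,0,0,0,1, 0,0,0,0,0,0,1]' | grep wrist;  python3 -m jog '[0,0,0,0,0,0,1, 0,0,0,0,0,0,1, 0,0,0,0,0,0,1]' | grep wrist
```

```text
wrist_force: [-0.7, 8.4, 0.9]
wrist_force: [-1.3, 8.9, 1.5]
wrist_force: [-1.7, 8.7, 1.5]
wrist_force: [-1.5, 9.4, 1.1]
```

```bash
python3 -m jog '[-0.0002,0,0,0,0,0,1, -0.0002,0,0,0,0,0,1, -0.0002,0,0,0,0,0,1, -0.0002,0,0,0,0,0,1]' | grep wrist; python3 -m jog '[0,0,0,0,0,0,1, 0,0,0,0,0,0,1, 0,0,0,0,0,0,1, 0,0,0,0,0,0,1, 0,0,0,0,0,0,1]' | grep -E 'time|pos|wrist'; python3 look.py pics/press.png
```

```text
wrist_force: [-1.7, 9.8, 0.9]
time_s: 16.73
eef_pos: [0.4384, 0.0679, 0.078]
wrist_force: [-1.9, 10.2, 0.3]
```

View pics/press.png

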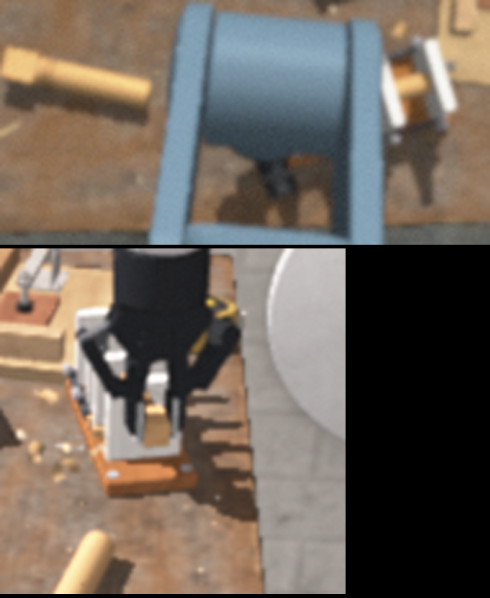

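The top view shows the shank bridging ring 3 to ring 4 (px about 312,195), pressed at about 10 N for over a second. Now I'll relax the press, keeping a light touch, and let go.

```bash
python3 -m jog '[0.0012,0,0,0,0,0,1, 0.0012,0,0,0,0,0,1, 0.0012,0,0,0,0,0,1]' | grep wrist; python3 -m jog '[0,0,0,0,0,0,0.6, 0,0,0,0,0,0,0.4, 0,0,0,0,0,0,0.2, 0,0,0,0,0,0,0.2, 0,0,0,0,0,0,0.2]' ; python3 -m jog '[0,0,-0.02,0,0,0,0.2, 0,0,-0.05,0,0,0,0.2, 0.03,0,-0.1,0,0,0,0, 0.09,0,-0.15,0,0,0,0, 0.15,0,-0.18,0,0,0,0, 0.2,0,-0.18,0,0,0,0, 0.2,0,-0.18,0,0,0,0]'; python3 look.py pics/end.png; python3 m.py | head -1
```

```text
wrist_force: [-1.0, 4.7, 1.3]
time_s: 17.82
eef_pos: [0.4388, 0.0676, 0.0783]
eef_rot: [0.0, 0.608, 0.794, -0.0]
wrist_force: [0.0, -0.3, -0.5]
opening: 0.798
grasp_force: 0.0
time_s: 18.7
eef_pos: [0.3856, 0.2642, 0.2595]
eef_rot: [0.0, 0.606, 0.796, 0.001]
wrist_force: [1.0, 0.4, -0.3]
opening: 1.0
grasp_force: 0.0
rail [ 0.4634 -0.0163 -1.3374  0.0004  0.0241  0.0724] 0.4541833996772766
```

View pics/end.png

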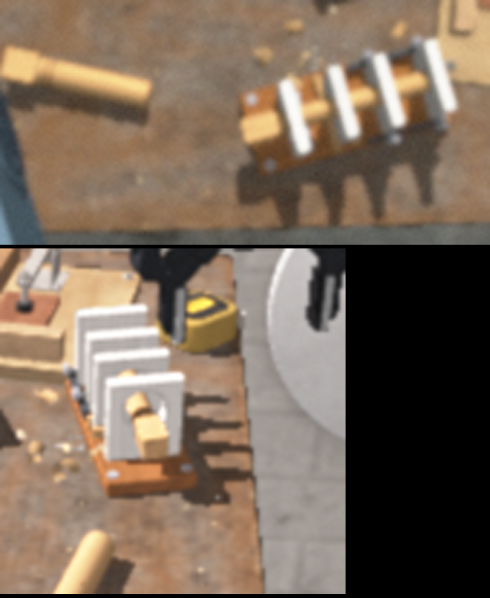

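The spindle lies in rings 1–3 with its tail free in front of ring 1 and its nose at ring 4. One close check of the nose, before and after release.

Run:
```python
from h import *
import pickle
a=cv2.imread("pics/press.png")[20:150,370:480]; b=cv2.imread("pics/end.png")[20:150,370:480]
cv2.imwrite("pics/cmp.png",cv2.resize(np.hstack([a,b]),None,fx=3.5,fy=3.5,interpolation=cv2.INTER_CUBIC))
C=pickle.load(open("C.pkl","rb"))["top"]; P=np.array([.4634,-.0163]);y=-1.33;e=np.array([np.cos(y),np.sin(y)])
# tail end: predicted for seated nose vs 3 mm back
for s in(.0724+.002,.0724-.002): print(pix(C,[[*(P+(s-.175)*e),.06+.005]]))
h=cv2.cvtColor(C["frame"],cv2.COLOR_RGB2HSV)
for v in(207,208,209,210): print(v,C["frame"][v,248:262].max(1))
```

```text
[[254.67343338 209.54139561]]
[[253.17373113 209.93766837]]
207 [134 136 134 130 137 175 221 238 241 241 243 244 244 245]
208 [136 135 134 134 144 179 224 238 239 239 240 242 242 242]
209 [134 135 133 134 143 175 217 234 237 238 239 241 240 240]
210 [130 127 134 134 137 156 197 229 238 239 240 239 241 241]
```

View pics/cmp.png

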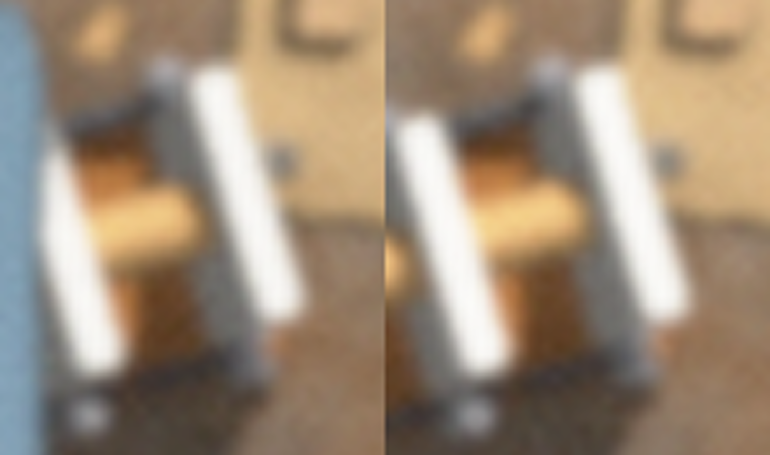

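Before and after release, the nose (px about 200 in each half) sits in the same place against ring 4's face. Handing in.

```bash
python3 -c "
from bench import *
print(get_obs()['time_s']); print(hand_in())"
```

```text
18.8
the job is handed in; nothing more can be done
None
```

The nearer, slim spindle is in the rail and handed in at 18.8 s: I pressed it against ring 4 at about 10 N for over a second and let go, and it now rests in rings 1–3 with its nose against ring 4.

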